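# Hold the tube rack against the capping stand's fence, orange cap under the driver bit

## Task

A colleague is about to drive down the one orange cap with the bench capping stand. Slide the blue tube rack so that the orange cap sits right under the driver bit while the rack stands square against the rubber-faced fence, and press it there with a steady push of about 10 N, never ramming it (30 N is too much). Keep it so for a few seconds and finish still pressing, without letting go; leave the bottle, the tip box and the yellow rack where they are.

Things in the scene. Friction and masses are not known exactly. Their poses are not given: they have to be found in the camera images.
- capper: White bench capping stand, bolted down, 385 mm high. Origin: centre of the underside of its base plate (260 mm in x, 420 in y, 14 thick; the rack slides on it). x points from the open front to fence and column, y along the fence, z up. Head: 68 mm wide, x = +10 to +130, from z = 215 up. Its slim spindle (28 mm thick) hangs at x = +35.5, y = 0. Fence bar 400 mm long, top at z = 46.
- fence_pad: Black sponge-rubber facing of the fence, 8 mm thick, 400 long (y), 26 high. Origin: its centre, at x = +49, y = 0, z = +31 mm in the stand's frame when nothing presses it: its face is then at x = +45. It stays parallel and gives way in +x by 1 mm for each 4 N (10 N: 2.5 mm), 6.5 mm at most.
- bit_tip (a point): Lower tip of the brass driver bit, fixed to the stand at x = +35.5, y = 0, z = +97 mm in its frame, 25 mm above the cap's top when that is beneath. It lies 9.5 mm in front of the unpressed pad face, 12 mm in front of the face when pressed with 10 N.
- rack: Blue microtube rack, loose, 96 mm (x) by 210 (y) by 45 high, caps to 58, 0.25 to 0.5 kg, flat smooth sides, slippery (friction about 0.25: drags with 1 to 3 N when pushed). Origin: centre of its underside. Its +x side belongs at the fence; it starts 20 to 45 mm off it, up to 0.15 rad askew. The orange tube stands in its back row, 36 mm to +x of the centre, at y = -54, -36, +36 or +54 mm.
- orange_cap (a point): Centre of the top of the only orange cap (13 mm wide, 11 mm high), on a tube standing loosely (about 0.5 mm play) in the rack, 58 mm above the rack's underside. Other caps are white.
- bottle: Glass bottle with blue cap, 72 mm across, 150 mm high, loose, beside the stand. Origin: centre of its underside. Leave alone.
- tip_box: White pipette-tip box with clear lid, 87 x 122 x 63 mm, loose, beside the stand. Origin: centre of its underside. Leave alone.
- yellow_rack: Empty yellow tube rack, 60 x 110 x 28 mm, loose, beside the stand. Origin: centre of its underside. Leave alone.

How it is judged:
By the outcome, as a careful person would: the job done as asked, in the order asked, and still so for the second after the job is handed in, while the arm keeps its last pose, push and grip.
It also fails if it takes over 51 s, if anything falls off the work surface, if the arm or the gripper's body presses on something with over 40 N, if the wrist force passes 120 N, or if a joint passes its speed limit or range.

## Robot

A 6-joint arm with a two-finger parallel gripper is mounted at the origin on the work surface. World frame = base frame: x ahead of the robot, y to its left, z up, the work surface at z = 0. Lengths are in m, angles in degrees, forces in N, time in s.
With the tool pointing down it reaches from about 0.25 to 0.725 m from the base axis. Payload 9.7 kg.
Tool frame: the origin (TCP) lies on the mounting face of the last link; the fingertips stand 173 mm ahead of it and the grasp point (between the pads) lies 155 mm ahead of it; z points along the fingers, y is the line along which they close (so a half turn about z gives the same grasp; the last joint's range is limited). The gripper opens to 85 mm and grips with 20 to 120 N. Pads are 22 mm wide; open, the fingers measure 114 mm over their backs; the gripper's body (76 mm by 85 mm) begins 54 mm behind the grasp point. The pads swing forward as they close: fully open they stand 13 mm farther back than shut.
Start: joints at [-72.021, 4.979, 10.078, 95.1, 0, 90], TCP at [0.17, -0.523, 0.405] pointing down, gripper open.
Joint ranges: [-179.16, 179.16], [-48.56, 103.87], [-65.8, 70.77], [-126.05, 130.52], [-82.76, 87.17], [-180, 180]. Speed limits (degrees/s): [127.2, 127.2, 147.25, 180, 180, 180].

## Interface

Orientations are given as [roll, pitch, yaw] about the fixed x, y, z axes, in that order (R = Rz(yaw) Ry(pitch) Rx(roll)).
In Python, from workcell import bot, camera, camera_model, outline_of, pinpoint gives the robot as it stands.
- The arm moves only by the tool move_arm, never from a script. Its arguments are lists of equal length, an entry for each row: "jaw": the closure, from 0 (fully open) to 1 (shut); "delta_pos": the shift along the world's x, y, z in m, a list of three; "yaw": the turn about the world's z in rad. In form: {"jaw": [jaw, ...], "delta_pos": [[dx, dy, dz], ...], "yaw": [yaw, ...]}. A call has 1 to 10 rows; each row shifts and turns the commanded pose from where the row before left it; what a row does not reach is not made up. A row lasts 1/12 s, in which the tool goes at most 41.7 mm and 7.16 degrees, less where a joint would pass 70% of its speed; a pose out of reach is approached as far as the arm can. A call with a gripper value outside its range is refused whole. The fingers move at their own pace and stop on an object; "force" is the grip in N (left out, the last holds). Time passes only in rows, so rows that do not move let the fingers close. It gives the time, the measured TCP pose, the force, the opening and the grip force at its end, in the units of the state.
- bot.get_obs(): the state, without advancing time (a new reading comes with each control period).
- camera(name): name is "side" or "top"; returns the picture (400x640x3 uint8, red, green, blue); there is no depth.
- camera_model(name): a dict with "fx", "fy", "cx", "cy" (pixels), "R" (3x3) and "t" (3): a world point X has camera coordinates R X + t. Camera axes: x right, y down, z forward; pixel columns grow to the right and rows downward; lengths in m; the calibration is good to about 2 mm. A picture is of the moment at which its call begins. camera_model takes no time and is no camera call.
- bot.job_done(): hands the job in; it is judged then, once.
Trained networks look in the newest picture that a camera, given by its name, has taken for a name from the list of things; names that differ only in an ending like _2 or _b are one class to them, and where a whole thing is asked for, a point or a joint stands for the part that bears it (a point fixed in the world has none). Each returns a list of dicts, best first, with "confidence" (0 to 1); they miss things now and then, are a little off and sometimes report something else, mostly with a low value. They report only what shows in the picture. A call takes as long as a camera call.
- outline_of(camera, thing): "mask" (400x640 bool, what is visible of it) and "xy" ([column, row] in pixels, amid what is visible of it).
- pinpoint(camera, thing): "xy" ([column, row] in pixels: a listed point, or the origin of a listed thing).
The state is a dict: "time": time; "q": joint angles; "qd": joint speeds; "joint_efforts": joint torques, N m; "ee_pos": TCP position; "tcp_rot": TCP orientation; "wrist_force": force on the tool from outside, world axes, zero at the start; "torque": the same for the moment, N m; "opening": finger opening in m; "grasp_force": force on a finger pad.
Only numpy, scipy, OpenCV 4.12 (cv2) and the standard library are available. Lean on these libraries where they do the work, as an engineer would, in place of code of your own. Each camera call takes 0.05 s, during which the arm holds its last target. There are 200 camera calls.

## Working session

There is one attempt and no reset: what is moved stays moved. The work goes in short steps, Python scripts to look and compute and a tool call to move; the robot and the scene stay as the last step left them, time stands still between calls to the robot, and variables do not carry over. Pictures are saved under pics/ and viewed, at most 10 in all, crops included, and the job is handed in when it is done.

Besides the shell and the picture viewer there is one more tool, called by a JSON object that holds its "op" and its "data". move_arm: Moves the arm, as the interface text tells. Its arguments: {"type":"object","properties":{"jaw":{"type":"array"},"delta_pos":{"type":"array"},"yaw":{"type":"array"},"force":{"type":"number"}},"required":["jaw","delta_pos","yaw"]}

```bash
mkdir -p pics; ls; python3 - <<'E'
from workcell import *
import cv2
o=bot.get_obs(); print(o)
for n in("top","side"):
    im=camera(n); cv2.imwrite(f"pics/{n}0.png",im[:,:,::-1])
    m=camera_model(n); print(n,m)
    for t in("orange_cap","bit_tip","capper","fence_pad","rack","bottle","tip_box","yellow_rack"):
        r=pinpoint(n,t); print(t,[(x["xy"],x["confidence"]) for x in r[:2]])
E
```

```text
pics
{'time': 0.0, 'q': array([-7.20218300e+01,  5.01034364e+00,  1.00344542e+01,  9.50992671e+01,
        3.88591927e-04,  8.99997511e+01]), 'qd': array([ 0.02470493,  0.0027906 , -0.00589288, -0.0159038 , -0.03574407,
        0.06527404]), 'joint_efforts': array([-1.13256135e-04, -5.20381165e+01,  4.64806831e+01,  1.60742638e-02,
       -3.34529989e-05, -1.52280808e-05]), 'ee_pos': array([ 0.16976054, -0.52314489,  0.40399018]), 'tcp_rot': array([-1.79924843e+02, -3.88918106e-04,  1.79784184e+01]), 'wrist_force': array([ 0.27544472,  1.34477923, -0.57127086]), 'torque': array([-0.03191815, -0.00406677, -0.00423313]), 'grasp_force': 0.0, 'opening': 0.0851100452109744}
top {'fx': 434.8162758003025, 'fy': 434.8162758003025, 'cx': 322.3005806103297, 'cy': 198.24322261858248, 'R': array([[ 0.01679905, -0.99968949,  0.01840431],
       [-0.98552362, -0.01966115, -0.16839426],
       [ 0.16870382, -0.01530902, -0.9855479 ]]), 't': array([0.00778641, 0.62058751, 1.21377764])}
orange_cap [([338.3, 198.5], 0.41)]
bit_tip [([348.0, 182.9], 0.81)]
capper [([349.5, 197.9], 0.78)]
fence_pad [([346.6, 179.8], 0.8)]
rack [([356.2, 209.9], 0.82)]
bottle [([255.6, 190.9], 0.8)]
tip_box [([445.0, 170.7], 0.64)]
yellow_rack [([249.9, 237.0], 0.8)]
side {'fx': 500.1081582674094, 'fy': 500.1081582674094, 'cx': 317.77512379022573, 'cy': 205.86661498494922, 'R': array([[-0.99138921, -0.12873932,  0.02395056],
       [-0.0881839 ,  0.52115445, -0.84889436],
       [ 0.09680414, -0.84369676, -0.52801963]]), 't': array([0.63126688, 0.10933067, 1.21090719])}
orange_cap [([327.9, 200.5], 0.48)]
bit_tip [([310.2, 181.1], 0.98)]
capper [([321.4, 216.9], 0.82)]
fence_pad [([302.8, 203.5], 0.59)]
rack [([336.9, 208.8], 0.76)]
bottle [([295.9, 286.4], 0.67)]
tip_box [([303.3, 160.3], 0.67)]
yellow_rack [([366.8, 292.2], 0.75)]
```

```bash
python3 - <<'E'
import cv2
for n,(a,b,c,d) in {"top":(110,270,220,480),"side":(120,320,220,450)}.items():
    im=cv2.imread(f"pics/{n}0.png")[a:b,c:d]; cv2.imwrite(f"pics/{n}0c.png",cv2.resize(im,None,fx=3,fy=3,interpolation=cv2.INTER_CUBIC))
E
```

```text
(no output)
```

View pics/top0c.png

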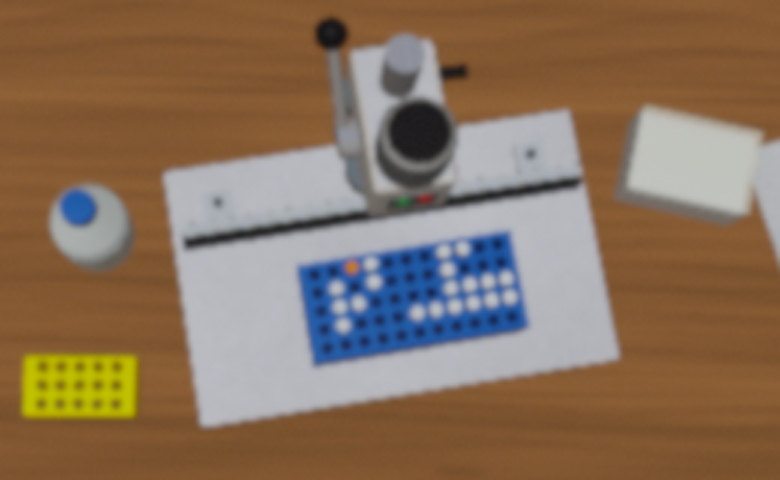

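View pics/side0c.png

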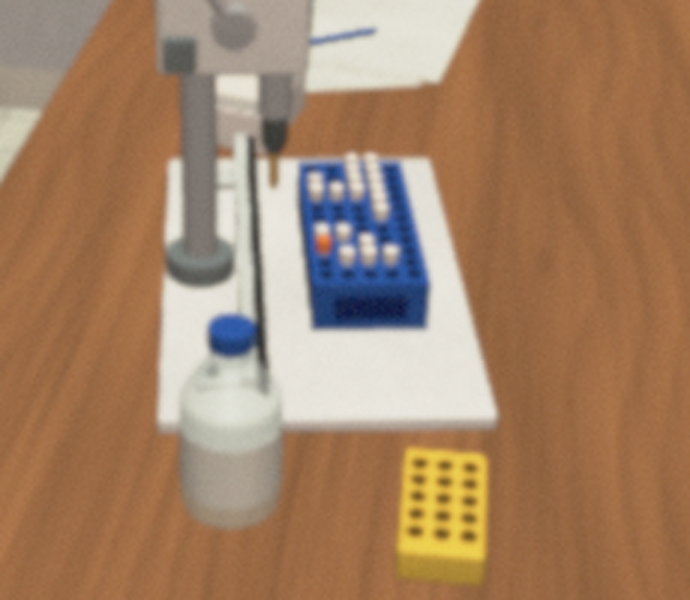

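The top crop shows the blue rack at about (412,298), with the orange cap at (352,267) in its third column from the left (y = +54). The fence line runs from (185,243) to (580,182), with the bottle and yellow rack on the left. The side crop shows the bit tip at (274,187) and the orange cap at (322,240). Next I fit the poses.

```bash
cat > h.py <<'E'
import numpy as np, cv2
from scipy.optimize import least_squares
from workcell import *
M={n:camera_model(n) for n in("top","side")}
def proj(n,X):
    m=M[n]; c=np.atleast_2d(X)@m["R"].T+m["t"]
    return np.c_[m["fx"]*c[:,0]/c[:,2]+m["cx"],m["fy"]*c[:,1]/c[:,2]+m["cy"]]
def ray(n,uv,z):
    m=M[n]; d=m["R"].T@np.array([(uv[0]-m["cx"])/m["fx"],(uv[1]-m["cy"])/m["fy"],1]); o=-m["R"].T@m["t"]
    return (o+d*(z-o[2])/d[2])[:2]
def T(p,L):
    L=np.atleast_2d(L).astype(float); c,s=np.cos(p[2]),np.sin(p[2])
    return np.c_[p[0]+c*L[:,0]-s*L[:,1],p[1]+s*L[:,0]+c*L[:,1],L[:,2]]
def loc(p,xy):
    c,s=np.cos(p[2]),np.sin(p[2]); d=np.asarray(xy)-p[:2]; return np.array([c*d[0]+s*d[1],-s*d[0]+c*d[1]])
def blue(im):
    h=cv2.cvtColor(im,cv2.COLOR_RGB2HSV); m=cv2.inRange(h,(100,120,40),(130,255,255))
    n,l,st,_=cv2.connectedComponentsWithStats(m); return l==1+st[1:,4].argmax()
def orange(im):
    h=cv2.cvtColor(im,cv2.COLOR_RGB2HSV).astype(int); m=(h[...,0]>=2)&(h[...,0]<=14)&(h[...,1]>130)&(h[...,2]>150)
    return m
BOX=np.array([[x,y,z] for x in(-.048,.048) for y in(-.105,.105) for z in(.014,.059)])
def fitrack(ims,p0):
    tgt={}
    for n,im in ims.items():
        m=blue(im).astype(np.uint8); c=np.vstack(cv2.findContours(m,0,1)[0])[:,0]; tgt[n]=cv2.convexHull(c)[:,0].astype(float)
    th=np.arange(0,2*np.pi,np.pi/36); D=np.c_[np.cos(th),np.sin(th)]
    def f(p):  # support functions of hulls (half-pixel grown)
        return np.concatenate([(proj(n,T(p,BOX))@D.T).max(0)-(t@D.T).max(0)-.3 for n,t in tgt.items()])
    r=least_squares(f,p0,loss="soft_l1",x_scale=[.01,.01,.05]); return r.x,np.sqrt(np.mean(r.fun**2)),f(r.x)
E
cat > a.py <<'E'
from h import *
ims={n:cv2.imread(f"pics/{n}0.png")[:,:,::-1].copy() for n in M}
cr=lambda n,P:(np.array(P)+.5)/3-.5+({"top":[220,110],"side":[220,120]}[n])
obs=[("top",cr("top",[[163,171],[571,110],[619,358],[201,427]]),[[.13,.21,.014],[.13,-.21,.014],[-.13,-.21,.014],[-.13,.21,.014]]),
("side",cr("side",[[168,159],[430,158],[496,418]]),[[.13,-.21,.014],[-.13,-.21,.014],[-.13,.21,.014]]),
("top",np.array([[348,182.9]]),[[.0355,0,.097]]),("side",np.array([[310.2,181.1]]),[[.0355,0,.097]])]
def f(p): return np.concatenate([(proj(n,T(p,L))-u).ravel() for n,u,L in obs])
for sel in (["top"],["side"],["top","side"]):
    o2=obs; obs=[o for o in o2 if o[0] in sel]
    r=least_squares(f,[.45,0,.15],loss="soft_l1"); print(sel,r.x.round(4),f(r.x).round(1)); obs=o2
p=r.x; np.save("stand.npy",p)
for k in (["top"],["side"],["top","side"]):
    q,e,_=fitrack({n:ims[n] for n in k},[p[0]-.02,p[1],p[2]]); print("rack",k,q.round(4),e,"in stand",loc(p,q[:2]).round(4),q[2]-p[2])
np.save("rack.npy",q)
for n in M:
    ys,xs=np.nonzero(orange(ims[n])&(cv2.GaussianBlur(blue(ims[n]).astype(np.float32),(25,25),0)>.1)); print(n,len(xs),xs.mean(),ys.mean(), "bit pred",proj(n,T(p,[.0355,0,.097])))
    for s in(-54,-36,36,54): print(s,proj(n,T(q,[.036,s/1e3,.067])).round(1))
b={}
for t,z in(("bottle",0),("tip_box",0),("yellow_rack",0)): print(t,dict(top=(255.6,190.9),side=(295.9,286.4)) and None)
print("bottle",loc(p,ray("top",(255.6,190.9),0)),loc(p,ray("side",(295.9,286.4),0)),"yellow",loc(p,ray("top",(249.9,237),0)))
E
python3 a.py
```

```text
['top'] [ 0.6293 -0.0625  0.1771] [-0.1  0.3 -0.7  0.   0.1  0.6 -0.3  0.1  1.5 -2.1]
['side'] [ 0.6303 -0.0602  0.1733] [ 0.2 -0.5 -0.2 -0.1 -0.1 -0.2  0.1  1.2]
['top', 'side'] [ 0.6299 -0.062   0.1756] [-0.2 -0.  -0.8 -0.1 -0.2  0.5 -0.5 -0.2  0.3 -0.7 -0.2 -0.4  0.3 -0.7
  1.3 -2.3  0.4  0.9]
rack ['top'] [ 0.5914 -0.0811  0.1854] 5.5763217042505815 in stand [-0.0412 -0.0121] 0.009811238970308389
rack ['side'] [ 0.296  -1.0207  1.8098] 59.409326809705384 in stand [-0.4963 -0.8857] 1.6342534886154447
rack ['top', 'side'] [ 0.5798 -0.0874  0.3085] 91.86907830733426 in stand [-0.0538 -0.0163] 0.13292111708516913
top 2 336.5 199.0 bit pred [[349.32137513 180.62834129]]
-54 [[373.4 195. ]]
-36 [[367.5 196.7]]
36 [[343.6 203.7]]
54 [[337.7 205.5]]
side 78 436.0897435897436 99.92307692307692 bit pred [[310.55357888 181.9789117 ]]
-54 [[326.8 179.9]]
-36 [[328.1 183.1]]
36 [[333.7 196.9]]
54 [[335.1 200.6]]
bottle None
tip_box None
yellow_rack None
bottle [0.06719006 0.27566942] [0.0753005  0.28691368] yellow [-0.06877694  0.3109492 ]
```

```bash
python3 - <<'E'
from h import *
for n,pts in {"top":[(330,228),(355,205)],"side":[(340,222),(352,200)]}.items():
    im=cv2.imread(f"pics/{n}0.png")[:,:,::-1].copy(); h=cv2.cvtColor(im,cv2.COLOR_RGB2HSV)
    for x,y in pts: print(n,h[y,x],im[y,x])
    o={"top":(337,199),"side":(327,200)}[n]; print(h[o[1]-1:o[1]+2,o[0]-1:o[0]+2].tolist())
    m=blue(im); ys,xs=np.nonzero(m); print(xs.min(),xs.max(),ys.min(),ys.max(),m.sum())
E
```

```text
top [108 194 158] [ 38  88 158]
top [107 201 161] [ 34  88 161]
[[[13, 151, 177], [15, 175, 185], [9, 119, 171]], [[15, 175, 178], [16, 192, 185], [11, 129, 172]], [[9, 117, 159], [11, 132, 166], [0, 74, 151]]]
320 394 192 230 1408
side [113 200  70] [15 27 70]
side [111 162 156] [ 57  88 156]
[[[9, 141, 212], [11, 159, 225], [11, 154, 224]], [[9, 155, 198], [11, 181, 218], [11, 178, 218]], [[6, 146, 173], [10, 187, 194], [10, 183, 196]]]
352 491 0 97 9445
```

```bash
sed -i 's/^def blue(im):/def blue(im):\n    im=im.copy(); im[:150]=0; im[:,:300]=0; im[:,420:]=0/; s/loss="soft_l1",x_scale=\[.01,.01,.05\]/loss="soft_l1",x_scale=[.01,.01,.05],diff_step=1e-4/' h.py
sed -i '/"top",np.array(\[\[348/s/("top",[^)]*),\[\[.0355,0,.097\]\]),//; /^b={}/,/^for t,z/d' a.py
cat >> a.py <<'E'
_,_,f=fitrack({"top":ims["top"]},q); print(f.round(1))
E
python3 a.py
```

```text
['top'] [ 0.6301 -0.0633  0.1767] [ 0.1  0.  -0.4 -0.2  0.3  0.4 -0.  -0.2]
['side'] [ 0.6303 -0.0602  0.1733] [ 0.2 -0.5 -0.2 -0.1 -0.1 -0.2  0.1  1.2]
['top', 'side'] [ 0.6303 -0.0626  0.1752] [-0.  -0.2 -0.6 -0.2  0.   0.4 -0.3 -0.3  0.2 -0.8 -0.3 -0.5  0.1 -0.9
  0.2  0.7]
rack ['top'] [ 0.5914 -0.0811  0.1854] 5.57630621572023 in stand [-0.0415 -0.0114] 0.01019530956756104
rack ['side'] [ 0.5898 -0.0887  0.1485] 3.5014060110021257 in stand [-0.0444 -0.0187] -0.02666031182643175
rack ['top', 'side'] [ 0.59   -0.083   0.1492] 4.511383720134708 in stand [-0.0433 -0.0131] -0.025985706954147342
top 2 336.5 199.0 bit pred [[349.55352219 180.50053639]]
-54 [[374.4 193.9]]
-36 [[368.3 194.7]]
36 [[343.6 197.9]]
54 [[337.5 198.7]]
side 15 327.26666666666665 200.66666666666666 bit pred [[310.4406649 181.8423062]]
-54 [[325.8 179.2]]
-36 [[326.  182.5]]
36 [[327.  196.4]]
54 [[327.2 200. ]]
bottle [0.06682033 0.2763942 ] [0.07492643 0.2876416 ] yellow [-0.06916028  0.31162145]
[ 1.3  1.4  1.4  1.5  1.5  1.5  1.5  1.4  1.4  1.4  1.3  1.2  1.3  1.5
  1.5  1.4  1.3  1.5  1.9  2.1  2.2  2.2  2.3  2.4  2.4  2.4  2.4  2.3
  2.3  2.2  2.1  2.   1.9  1.7  1.2  1.4  1.6  1.5  1.6  1.6  1.6  1.6
  1.6  1.6  1.6  1.5  1.5  1.4  1.3  1.2  1.1  1.   0.6  2.6  5.2  7.4
  9.5 11.5 13.5 15.3 17.1 16.8 15.3 13.6 11.9 10.1  8.2  6.2  4.2  1.9
  0.3  0.8]
```

```bash
sed -i 's/(100,120,40),(130,255,255))/(98,90,25),(132,255,255)); m=cv2.morphologyEx(m,cv2.MORPH_CLOSE,np.ones((9,9)))/; s/-.3 for n,t/-.5 for n,t/' h.py
python3 a.py; python3 - <<'E'
from h import *
q=np.load("rack.npy")
for n in M:
    im=cv2.imread(f"pics/{n}0.png"); b=blue(im[:,:,::-1]); im=cv2.resize(im,None,fx=4,fy=4,interpolation=cv2.INTER_CUBIC)
    P=((proj(n,T(q,BOX))+.5)*4-.5).round().astype(int)
    for i in range(8):
        for k in(1,2,4):
            if not i&k: cv2.line(im,P[i].tolist(),P[i+k].tolist(),(0,255,0),1)
    a=P.mean(0).astype(int); cv2.imwrite(f"pics/{n}fit.png",im[a[1]-140:a[1]+140,a[0]-195:a[0]+195])
a=[cv2.imread(f"pics/{n}fit.png") for n in M]; cv2.imwrite("pics/fit.png",np.hstack(a))
E
```

```text
['top'] [ 0.6301 -0.0633  0.1767] [ 0.1  0.  -0.4 -0.2  0.3  0.4 -0.  -0.2]
['side'] [ 0.6303 -0.0602  0.1733] [ 0.2 -0.5 -0.2 -0.1 -0.1 -0.2  0.1  1.2]
['top', 'side'] [ 0.6303 -0.0626  0.1752] [-0.  -0.2 -0.6 -0.2  0.   0.4 -0.3 -0.3  0.2 -0.8 -0.3 -0.5  0.1 -0.9
  0.2  0.7]
rack ['top'] [ 0.5924 -0.0829  0.1797] 1.0604900377334703 in stand [-0.0408 -0.0134] 0.004494198521080406
rack ['side'] [ 0.5915 -0.0857  0.1702] 1.6010468962481952 in stand [-0.0422 -0.016 ] -0.005000448159074772
rack ['top', 'side'] [ 0.592  -0.0835  0.1737] 1.349268488080477 in stand [-0.0413 -0.0139] -0.001489001894095482
top 2 336.5 199.0 bit pred [[349.55352219 180.50053639]]
-54 [[374.2 192.8]]
-36 [[368.1 193.7]]
36 [[343.6 197.5]]
54 [[337.4 198.4]]
side 24 327.1666666666667 189.16666666666666 bit pred [[310.4406649 181.8423062]]
-54 [[324.6 179.3]]
-36 [[325.  182.5]]
36 [[326.6 196.4]]
54 [[327.  200.1]]
bottle [0.06682033 0.2763942 ] [0.07492643 0.2876416 ] yellow [-0.06916028  0.31162145]
[0.7 0.8 0.8 0.8 0.8 0.8 0.8 0.8 0.8 0.8 0.7 0.7 0.8 1.  1.  1.  0.7 0.7
 1.2 1.3 1.4 1.4 1.4 1.5 1.5 1.5 1.4 1.4 1.3 1.3 1.2 1.  0.7 0.4 0.1 0.3
 0.7 0.6 0.8 0.8 0.9 1.  1.1 1.1 1.2 1.2 1.2 1.2 1.2 1.1 0.9 0.7 0.4 0.5
 1.2 1.2 1.3 1.4 1.4 1.4 1.4 1.4 1.4 1.4 1.3 1.2 1.2 1.1 1.  0.9 0.2 0.5]
```

View pics/fit.png

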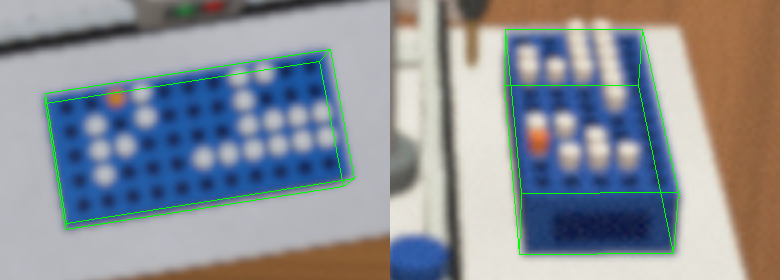

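The fitted boxes match the rack in both views. It is nearly square to the stand, centred at stand (-41,-14) mm, so it needs about -40 mm in y and then the push into the fence. First I carry the open gripper to the +y side.

{"op": "move_arm", "data": {"jaw": [0, 0, 0, 0, 0, 0, 0, 0, 0, 0], "delta_pos": [[0.0195, 0.0306, 0], [0.0195, 0.0306, 0], [0.0195, 0.0306, 0], [0.0195, 0.0306, 0], [0.0195, 0.0306, 0], [0.0195, 0.0306, 0], [0.0195, 0.0306, 0], [0.0195, 0.0306, 0], [0.0195, 0.0306, 0], [0.0195, 0.0306, 0]], "yaw": [-0.0139, -0.0139, -0.0139, -0.0139, -0.0139, -0.0139, -0.0139, -0.0139, -0.0139, -0.0139]}}

```text
time: 1.73
ee_pos: [0.3652, -0.2155, 0.405]
tcp_rot: [180.0, -0.0, 10.0]
wrist_force: [1.1, -0.3, 0.4]
opening: 0.0853
grasp_force: 0.0
```

{"op": "move_arm", "data": {"jaw": [0, 0, 0, 0, 0, 0, 0, 0, 0, 0], "delta_pos": [[0.0195, 0.0306, 0], [0.0195, 0.0306, 0], [0.0195, 0.0306, 0], [0.0195, 0.0306, 0], [0.0195, 0.0306, 0], [0.0195, 0.0306, 0], [0.0195, 0.0306, 0], [0.0195, 0.0306, 0], [0.0195, 0.0306, 0], [0.0195, 0.0306, 0]], "yaw": [0, 0, 0, 0, 0, 0, 0, 0, 0, 0]}}

```text
time: 2.57
ee_pos: [0.5604, 0.0907, 0.4047]
tcp_rot: [-180.0, -0.0, 10.0]
wrist_force: [0.5, -0.7, 0.1]
opening: 0.0854
grasp_force: 0.0
```

{"op": "move_arm", "data": {"jaw": [0, 0, 0, 0, 0, 0, 0, 0, 0], "delta_pos": [[0, 0, -0.025], [0, 0, -0.025], [0, 0, -0.025], [0, 0, -0.025], [0, 0, -0.025], [0, 0, -0.025], [0, 0, -0.025], [0, 0, -0.02], [0, 0, 0]], "yaw": [0, 0, 0, 0, 0, 0, 0, 0, 0]}}

```text
time: 3.32
ee_pos: [0.5584, 0.0886, 0.2053]
tcp_rot: [-180.0, 0.4, 10.0]
wrist_force: [-0.7, -0.2, -0.1]
opening: 0.0854
grasp_force: 0.0
```

{"op": "move_arm", "data": {"jaw": [0, 0, 0], "delta_pos": [[0.003, 0, -0.008], [0, 0, -0.006], [0, 0, 0]], "yaw": [0, 0, 0]}}

```text
time: 3.57
ee_pos: [0.563, 0.0889, 0.1956]
tcp_rot: [-180.0, -0.0, 10.0]
wrist_force: [0.1, -0.4, 0.3]
opening: 0.0857
grasp_force: 0.0
```

{"op": "move_arm", "data": {"jaw": [0, 0, 0, 0, 0, 0, 0, 0, 0, 0], "delta_pos": [[0.0008, -0.0044, 0], [0.0008, -0.0044, 0], [0.0008, -0.0044, 0], [0.0008, -0.0044, 0], [0.0008, -0.0044, 0], [0.0008, -0.0044, 0], [0.0008, -0.0044, 0], [0.0008, -0.0044, 0], [0.0008, -0.0044, 0], [0, 0, 0]], "yaw": [0, 0, 0, 0, 0, 0, 0, 0, 0, 0]}}

```text
time: 4.4
ee_pos: [0.5701, 0.0484, 0.1956]
tcp_rot: [180.0, 0.0, 10.0]
wrist_force: [-0.8, -0.3, -0.1]
opening: 0.0851
grasp_force: 0.0
```

```bash
cat > look.py <<'E'
from h import *; import sys
tag=sys.argv[1]; p=np.load("stand.npy"); q0=np.load("rack.npy")
ims={}; d=54
for n in M:
    ims[n]=camera(n); cv2.imwrite(f"pics/{n}{tag}.png",ims[n][:,:,::-1])
    for t,z in(("orange_cap",.072),("bit_tip",.097)):
        for x in pinpoint(n,t)[:1]: print(n,t,x["xy"],round(x["confidence"],2),"stand mm",(1e3*loc(p,ray(n,x["xy"],z))).round(1))
    h=cv2.cvtColor(ims[n],cv2.COLOR_RGB2HSV).astype(int); u=proj(n,T(q0,[.036,.054,.067]))[0]
    yy,xx=np.mgrid[:400,:640]; w=((h[...,0]>=6)&(h[...,0]<=18)&(h[...,1]>110)&(h[...,2]>130)&(np.hypot(xx-u[0],yy-u[1])<45))&(yy>150)
    if n=="side": w&=xx>312
    k,l,st,c=cv2.connectedComponentsWithStats(w.astype(np.uint8))
    for i in range(1,k):
        if 3<st[i,4]<80: print(n,"orange blob",c[i].round(1),st[i,4],"stand",(1e3*loc(p,ray(n,c[i],.067))).round(1))
for k in (["top"],["side"],["top","side"]):
    q,e,_=fitrack({n:ims[n] for n in k},q0); print("rack",k,round(e,2),"stand mm",(1e3*loc(p,q[:2])).round(1),"yaw",round(q[2]-p[2],4))
o=bot.get_obs(); print(o["time"],"tool stand",(1e3*loc(p,o["ee_pos"][:2])).round(1),"F stand",loc([0,0,p[2]],o["wrist_force"][:2]).round(1))
E
python3 look.py 1
```

```text
top orange_cap [347.2, 182.7] 0.46 stand mm [35.1  4.9]
top bit_tip [349.4, 182.9] 0.7 stand mm [28.7  1.6]
top orange blob [324.8 156.6] 29 stand [123.1  56.1]
top orange blob [347.1 197.3] 9 stand [-6.4 11.8]
side orange_cap [330.8, 193.5] 0.49 stand mm [-16.2  16.2]
side bit_tip [314.1, 180.3] 0.77 stand mm [25.9 -8.1]
side orange blob [368.7 187.4] 46 stand [-119.1  -23.3]
side orange blob [327.  194.7] 13 stand [-6.9 13.7]
rack ['top'] 4.19 stand mm [-42.1 -54.6] yaw 0.01
rack ['side'] 4.9 stand mm [-42.9 -45. ] yaw -0.0045
rack ['top', 'side'] 4.82 stand mm [-42.8 -46.6] yaw -0.0001
4.7 tool stand [-39.9 120.8] F stand [-1.   0.9]
```

```bash
cat > edge.py <<'E'
from h import *
from scipy.ndimage import map_coordinates
p=np.load("stand.npy"); print("cam",(-M["top"]["R"].T@M["top"]["t"]).round(3))
def edgefit(img,p0,segs,z,ch):
    g=cv2.GaussianBlur(img[...,ch].astype(float) if ch is not None else img.mean(2),(0,0),.7)
    p=np.array(p0,float)
    for it in range(3):
        obs=[]
        for a,b in segs:
            a,b=np.array(a),np.array(b); L=a+(b-a)*np.linspace(.06,.94,40)[:,None]
            uv=proj("top",T(p,np.c_[L,np.full(40,z)])); t=uv[-1]-uv[0]; t/=np.linalg.norm(t); nn=np.array([-t[1],t[0]])
            s=np.arange(-4,4.01,.1); S=uv[:,None]+s[None,:,None]*nn
            v=map_coordinates(g,[S[...,1],S[...,0]],order=3); d=np.abs(np.gradient(v,axis=1))
            i=d.argmax(1); w=np.where(np.abs(s[None]-s[i][:,None])<1.3,d,0); off=(w*s).sum(1)/w.sum(1)
            ok=np.abs(off-np.median(off))<.6; obs.append((np.c_[L,np.full(40,z)][ok],(uv+off[:,None]*nn)[ok],nn))
        f=lambda p:np.concatenate([((proj("top",T(p,L))-u)@nn) for L,u,nn in obs])
        r=least_squares(f,p,loss="soft_l1",f_scale=.2); p=r.x
    return p,[(np.median((proj("top",T(p,L))-u)@nn).round(2),len(L)) for L,u,nn in obs]
def org(im,n,near):
    a=im.astype(float); e=np.clip(cv2.GaussianBlur(a[...,0]-a[...,2],(0,0),.5)-15,0,None); yy,xx=np.mgrid[:400,:640]
    w=e*(np.hypot(xx-near[0],yy-near[1])<4.5); return np.array([(w*xx).sum(),(w*yy).sum()])/w.sum()
if __name__=="__main__":
    im=lambda s:cv2.imread(f"pics/{s}.png")[:,:,::-1]
    S=[((-.13,.21),(.13,.21)),((-.13,-.21),(.13,-.21)),((-.13,-.21),(-.13,.21)),((.13,-.21),(.13,-.04))]
    for s in("top0","top1"): ps,res=edgefit(im(s),p,S,.014,2); print("stand",ps.round(4),res); s=="top0" and np.save("stand2.npy",ps)
    ps=np.load("stand2.npy")
    for s,y in(("top0",(337,199)),("top1",(347,197.3))): u=org(im(s),"top",y); print(s,u.round(2),"cap stand",(1e3*loc(ps,ray("top",u,.069))).round(1))
    R=lambda q:[((-.048,-.105),(.048,-.105)),((-.048,-.1),(-.048,.1)),((.048,-.1),(.048,-.01))]
    for s,q0 in(("top0",np.load("rack.npy")),("top1",None)):
        if q0 is None: q0=np.r_[T(ps,[-.042,-.041,0])[0,:2],ps[2]]
        q,res=edgefit(im(s),q0,R(0),.059,0); print(s,"rack",(1e3*loc(ps,q[:2])).round(1),round(q[2]-ps[2],4),res)
E
python3 edge.py
```

```text
cam [0.407 0.039 1.301]
stand [ 0.6294 -0.0628  0.1859] [(np.float64(0.4), 39), (np.float64(-0.4), 40), (np.float64(0.29), 40), (np.float64(-0.29), 30)]
stand [ 0.6292 -0.063   0.1868] [(np.float64(0.59), 32), (np.float64(-0.39), 40), (np.float64(0.3), 29), (np.float64(-0.29), 31)]
top0 [336.79 198.64] cap stand [-4.5 42.2]
top1 [347.31 197.37] cap stand [-5.9 11.6]
top0 rack [-42.2 -10.4] 0.0024 [(np.float64(0.02), 30), (np.float64(0.01), 40), (np.float64(0.01), 23)]
top1 rack [-43.9 -39.7] -0.0078 [(np.float64(0.09), 30), (np.float64(-0.0), 39), (np.float64(0.01), 24)]
```

{"op": "move_arm", "data": {"jaw": [0, 0, 0, 0, 0, 0, 0], "delta_pos": [[0.0005, -0.003, 0], [0.0005, -0.003, 0], [0.0005, -0.003, 0], [0.0005, -0.003, 0], [0, 0, 0], [-0.0007, 0.004, 0], [-0.0007, 0.004, 0]], "yaw": [0, 0, 0, 0, 0, 0, 0]}}

```text
time: 5.28
ee_pos: [0.5706, 0.0453, 0.1957]
tcp_rot: [180.0, -0.0, 10.0]
wrist_force: [0.3, -0.2, -0.2]
opening: 0.0856
grasp_force: 0.0
```

{"op": "move_arm", "data": {"jaw": [0, 0, 0, 0, 0, 0, 0, 0, 0, 0], "delta_pos": [[-0.0197, -0.0036, 0], [-0.0197, -0.0036, 0], [-0.0197, -0.0036, 0], [-0.0197, -0.0036, 0], [0.0051, -0.0279, 0], [0.0051, -0.0279, 0], [0.0051, -0.0279, 0], [0.0051, -0.0279, 0], [0.0051, -0.0279, 0], [0.0051, -0.0279, 0]], "yaw": [0, 0, 0, 0, 0, 0, 0, 0, 0, 0]}}

```text
time: 6.12
ee_pos: [0.5225, -0.1375, 0.1959]
tcp_rot: [180.0, -0.0, 10.0]
wrist_force: [0.2, -0.1, -0.0]
opening: 0.0853
grasp_force: 0.0
```

```bash
python3 look.py 2|grep -v pinp; python3 - <<'E'
from edge import *
ps=np.load("stand2.npy"); im=cv2.imread("pics/top2.png")[:,:,::-1]; u=org(im,"top",proj("top",T(ps,[-.006,0,.069]))[0]); print(u,"cap",(1e3*loc(ps,ray("top",u,.069))).round(1))
q0=np.r_[T(ps,[-.042,-.054,0])[0,:2],ps[2]]
for S in ([((-.048,-.105),(.048,-.105)),((-.048,.105),(.048,.105)),((-.048,-.1),(-.048,.1)),((.048,-.1),(.048,-.01))],): q,r=edgefit(im,q0,S,.059,0); print((1e3*loc(ps,q[:2])).round(1),q[2]-ps[2],r)
a=im[140:280,260:440,::-1]; cv2.imwrite("pics/v2.png",cv2.resize(a,None,fx=4,fy=4,interpolation=cv2.INTER_CUBIC))
E
```

```text
top bit_tip [348.4, 180.9] 0.67 stand mm [34.9  3.4]
top orange blob [324.6 156.6] 28 stand [123.   56.7]
top orange blob [350.9 196.9] 8 stand [-6.7  0.9]
side orange_cap [330.0, 190.8] 0.48 stand mm [-15.1   2.5]
side bit_tip [309.4, 183.8] 0.86 stand mm [38.5 10.1]
side orange blob [326.7 191.9] 14 stand [-7.  -0.3]
rack ['top'] 11.49 stand mm [-39.3 -18.1] yaw 0.0713
rack ['side'] 1.23 stand mm [-43.9 -57.1] yaw -0.006
rack ['top', 'side'] 10.79 stand mm [-42.9 -53.1] yaw -0.0071
6.4167 tool stand [-119.1  -53.2] F stand [-0.2 -0.4]
cam [0.407 0.039 1.301]
[351.08133623 196.63640828] cap [-5.5  0.5]
[-43.2 -52.1] -0.00011925060570458501 [(np.float64(-2.73), 9), (np.float64(0.04), 40), (np.float64(0.02), 21), (np.float64(-0.03), 10)]
```

View pics/v2.png

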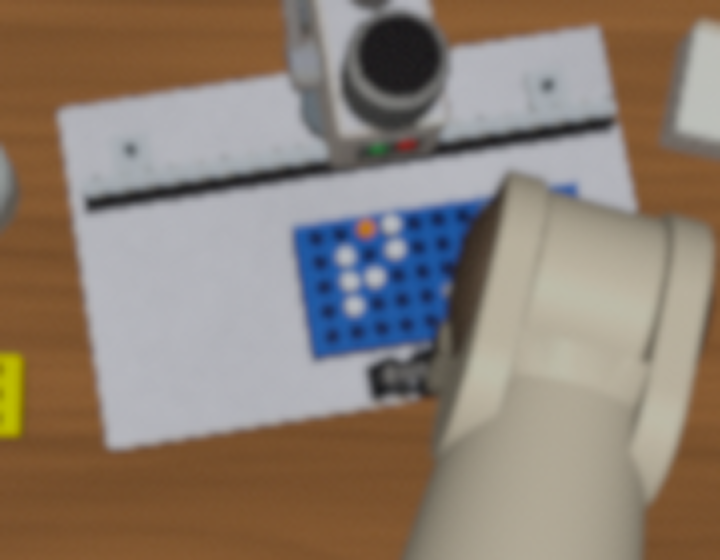

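The top view shows the cap at (366,228), with the rack square and the tool in front of it. Now I push it toward the fence, with the tool shifted slightly right to stay clear of the head.

{"op": "move_arm", "data": {"jaw": [0, 0, 0, 0, 0, 0, 0, 0, 0, 0], "delta_pos": [[0.0036, -0.0197, 0], [0.0049, 0.0009, 0], [0.0049, 0.0009, 0], [0.0049, 0.0009, 0], [0.0049, 0.0009, 0], [0.0049, 0.0009, 0], [0.0049, 0.0009, 0], [0.0049, 0.0009, 0], [0.0049, 0.0009, 0], [0.0049, 0.0009, 0]], "yaw": [0, 0, 0, 0, 0, 0, 0, 0, 0, 0]}}

```text
time: 7.25
ee_pos: [0.5705, -0.148, 0.1956]
tcp_rot: [-180.0, 0.0, 10.0]
wrist_force: [-0.9, -0.7, 1.3]
opening: 0.0854
grasp_force: 1.0
```

{"op": "move_arm", "data": {"jaw": [0, 0, 0, 0, 0], "delta_pos": [[0.002, 0.0004, 0], [0.002, 0.0004, 0], [0.001, 0.0002, 0], [0.001, 0.0002, 0], [0, 0, 0]], "yaw": [0, 0, 0, 0, 0]}}

```text
time: 7.67
ee_pos: [0.5762, -0.1469, 0.1957]
tcp_rot: [-180.0, -0.0, 10.0]
wrist_force: [0.0, -0.0, -0.9]
opening: 0.0852
grasp_force: 0.2
```

```bash
cat > l2.py <<'E'
import subprocess,sys; tag=sys.argv[1]
print(subprocess.run(["python3","look.py",tag],capture_output=True,text=True).stdout)
from edge import *
ps=np.load("stand2.npy"); im=cv2.imread(f"pics/top{tag}.png")[:,:,::-1]; cx=float(sys.argv[2])/1e3
u=org(im,"top",proj("top",T(ps,[cx,0,.069]))[0]); print(u,"cap",(1e3*loc(ps,ray("top",u,.069))).round(1))
q0=np.r_[T(ps,[cx-.036,-.054,0])[0,:2],ps[2]]
q,r=edgefit(im,q0,[((-.048,.105),(.048,.105)),((.048,.105),(.048,.04))],.059,0); print("rack",(1e3*loc(ps,q[:2])).round(1),q[2]-ps[2],r)
E
python3 l2.py 3 29
```

```text
top bit_tip [347.4, 185.3] 0.65 stand mm [22.8  8.4]
top orange blob [324.9 156.6] 27 stand [123.  56.]
top orange blob [349. 185.] 9 stand [28.6  0.4]
side orange_cap [303.1, 202.4] 0.62 stand mm [55.2 59.1]
side bit_tip [308.3, 180.3] 0.62 stand mm [40.7 -8.1]
side orange blob [358.3 169.3] 12 stand [-103.4 -125.2]
side orange blob [368.9 187.9] 45 stand [-119.2  -20.5]
side orange blob [313.5 192. ] 10 stand [27.1 -0.1]
rack ['top'] 10.59 stand mm [ -2.4 -11.4] yaw 0.0155
rack ['side'] 2.32 stand mm [-12.3 -57.1] yaw -0.0459
rack ['top', 'side'] 10.06 stand mm [ -8.6 -47.9] yaw -0.0416
7.9667 tool stand [-68.1 -73.6] F stand [-0.7  0.7]

cam [0.407 0.039 1.301]
[349.27458202 184.75519481] cap [29.7 -0.6]
rack [  0.7 -53. ] -0.015399081846572904 [(np.float64(0.01), 40), (np.float64(0.01), 22)]
```

{"op": "move_arm", "data": {"jaw": [0, 0, 0, 0], "delta_pos": [[0.001, 0.0002, 0], [0.001, 0.0002, 0], [0.001, 0.0002, 0], [0, 0, 0]], "yaw": [0, 0, 0, 0]}}

```text
time: 8.3
ee_pos: [0.5792, -0.1463, 0.1957]
tcp_rot: [180.0, -0.0, 10.0]
wrist_force: [-0.9, -0.4, 0.8]
opening: 0.0852
grasp_force: 0.5
```

{"op": "move_arm", "data": {"jaw": [0, 0, 0], "delta_pos": [[0.001, 0.0002, 0], [0, 0, 0], [0, 0, 0]], "yaw": [0, 0, 0]}}

```text
time: 8.55
ee_pos: [0.5802, -0.1461, 0.1957]
tcp_rot: [-180.0, -0.0, 10.0]
wrist_force: [-0.6, -0.5, -1.0]
opening: 0.0857
grasp_force: 0.3
```

{"op": "move_arm", "data": {"jaw": [0, 0, 0], "delta_pos": [[0.001, 0.0002, 0], [0, 0, 0], [0, 0, 0]], "yaw": [0, 0, 0]}}

```text
time: 8.8
ee_pos: [0.5811, -0.1459, 0.1957]
tcp_rot: [180.0, -0.0, 10.0]
wrist_force: [-1.0, -0.2, -0.2]
opening: 0.0849
grasp_force: 0.6
```

{"op": "move_arm", "data": {"jaw": [0, 0, 0], "delta_pos": [[0.001, 0.0002, 0], [0, 0, 0], [0, 0, 0]], "yaw": [0, 0, 0]}}

```text
time: 9.05
ee_pos: [0.5819, -0.1458, 0.1956]
tcp_rot: [180.0, 0.0, 10.0]
wrist_force: [-2.8, -1.5, 1.5]
opening: 0.0854
grasp_force: 2.0
```

{"op": "move_arm", "data": {"jaw": [0, 0, 0], "delta_pos": [[0.001, 0.0002, 0], [0, 0, 0], [0, 0, 0]], "yaw": [0, 0, 0]}}

```text
time: 9.3
ee_pos: [0.5827, -0.1457, 0.1956]
tcp_rot: [180.0, 0.1, 10.0]
wrist_force: [-6.1, -2.6, 2.2]
opening: 0.0855
grasp_force: 3.0
```

```bash
python3 l2.py 4 33; python3 - <<'E'
import cv2,numpy as np
a=cv2.imread("pics/side4.png")[150:250,260:380]; b=cv2.imread("pics/top4.png")[150:240,300:400]
f=lambda a,k:cv2.resize(a,None,fx=k,fy=k,interpolation=cv2.INTER_CUBIC)
a=f(a,4)[:360]; b=f(b,3.2)[:360]; h=min(len(a),len(b)); cv2.imwrite("pics/v4.png",np.hstack([a[:h],b[:h]]))
E
```

```text
top orange_cap [254.5, 190.8] 0.66 stand mm [ 52.7 271.8]
top bit_tip [348.8, 182.6] 0.58 stand mm [29.8  3.1]
top orange blob [325.1 156.5] 26 stand [123.1  55.3]
top orange blob [348.8 182.5] 10 stand [35.9 -0.3]
side orange_cap [325.1, 215.5] 0.63 stand mm [  4.3 118.9]
side bit_tip [308.3, 183.0] 0.65 stand mm [41.1  6. ]
side orange blob [356.7 168.7] 26 stand [ -99.2 -128.8]
side orange blob [368.8 187.7] 43 stand [-119.3  -22. ]
rack ['top'] 10.82 stand mm [ 10.8 -18.9] yaw 0.2275
rack ['side'] 1.12 stand mm [ -1.1 -56.6] yaw -0.0019
rack ['top', 'side'] 10.34 stand mm [ -0.  -50.5] yaw -0.003
9.6 tool stand [-61.3 -73.5] F stand [-5.8 -1.6]

cam [0.407 0.039 1.301]
[348.58825563 182.56750133] cap [36.3  0.2]
rack [  2.  -52.7] -0.0041024209327069905 [(np.float64(0.0), 40), (np.float64(0.0), 22)]
```

View pics/v4.png

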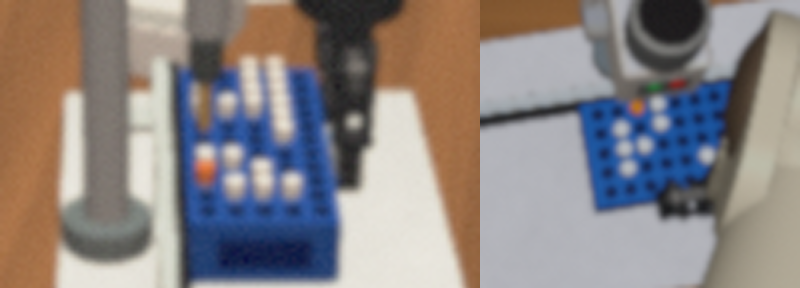

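The side view shows the bit tip at crop (205,130) and the orange cap at (205,170), almost directly below it. The rack lies flat against the fence. I compare these in the side view for a finer y check.

```bash
python3 - <<'E'
from edge import *
ps=np.load("stand2.npy"); pa=np.load("stand.npy")
im=cv2.imread("pics/side4.png")[:,:,::-1].astype(float)
for p in(ps,pa):
    for L in([.0355,0,.097],[.035,0,.072],[.035,0,.0665],[.035,0,.061],[.035,.003,.0665]): print(L,proj("side",T(p,L)).round(2))
print("R-B columns 309..313, rows 172..200")
for r in range(172,200): print(r,(im[r,306:317,0]-im[r,306:317,2]).astype(int))
e=im[...,0]-im[...,2]; yy,xx=np.mgrid[:400,:640]; w=np.clip(e-40,0,None)*((abs(xx-311)<5)&(yy>186)&(yy<199)); print((w*xx).sum()/w.sum(),(w*yy).sum()/w.sum())
E
```

```text
cam [0.407 0.039 1.301]
[0.0355, 0, 0.097] [[310.8 181.9]]
[0.035, 0, 0.072] [[310.83 190.41]]
[0.035, 0, 0.0665] [[310.8  192.26]]
[0.035, 0, 0.061] [[310.76 194.1 ]]
[0.035, 0.003, 0.0665] [[310.85 192.85]]
[0.0355, 0, 0.097] [[310.44 181.84]]
[0.035, 0, 0.072] [[310.48 190.35]]
[0.035, 0, 0.0665] [[310.44 192.2 ]]
[0.035, 0, 0.061] [[310.41 194.04]]
[0.035, 0.003, 0.0665] [[310.48 192.79]]
R-B columns 309..313, rows 172..200
172 [-89 -45   0  29  51  54  15 -42 -61 -47 -33]
173 [-84 -37   6  35  58  64  18 -39 -44 -22 -10]
174 [-81 -36  10  35  60  65  19 -32 -27  -2  11]
175 [-82 -38   7  34  58  63  18 -25 -14   9  21]
176 [-83 -40   4  36  64  63  15 -22  -8  13  25]
177 [-81 -50  -2  33  62  62  20 -25 -14   9  20]
178 [-89 -64 -17  26  60  62  15 -37 -32  -9   0]
179 [-93 -84 -40  11  55  61  12 -46 -63 -46 -34]
180 [ -99 -100  -59    1   49   54    3  -58  -86  -73  -61]
181 [-101 -102  -70  -12   34   31  -17  -71  -95  -88  -74]
182 [-103 -106  -86  -42   -3   -8  -51  -90 -105  -94  -82]
183 [ -93 -111  -99  -70  -42  -46  -78 -105 -112 -102  -89]
184 [ -96 -107  -98  -73
[... 166 characters left out ...]
11   8  11   0 -26 -52 -37  -6]
188 [-92 -92 -45   1  21  21  19  -7 -38 -23   6]
189 [-88 -90 -41  17  47  51  45  13 -26 -23  10]
190 [-87 -85 -24  53  94 102  94  48 -11 -23   5]
191 [-81 -80 -11  78 133 144 131  71 -10 -35 -12]
192 [-79 -78 -14  75 136 154 134  63 -22 -55 -38]
193 [-72 -77 -23  60 117 135 110  42 -38 -64 -40]
194 [-70 -82 -32  36  94 106  83  15 -53 -56 -20]
195 [-73 -84 -57   5  47  62  40 -18 -68 -54 -11]
196 [-72 -98 -82 -45 -11   1 -14 -57 -89 -63 -12]
197 [ -69 -102 -104  -83  -56  -42  -56  -83 -102  -72  -21]
198 [ -70  -99 -107  -95  -75  -59  -70  -90 -104  -84  -38]
199 [ -60  -94 -113 -100  -84  -78  -79  -95 -111  -99  -68]
310.9172066234701 191.9056875449964
```

{"op": "move_arm", "data": {"jaw": [0, 0, 0], "delta_pos": [[0.001, 0.0002, 0], [0, 0, 0], [0, 0, 0]], "yaw": [0, 0, 0]}}

```text
time: 9.85
ee_pos: [0.5834, -0.1455, 0.1956]
tcp_rot: [180.0, 0.1, 10.0]
wrist_force: [-7.9, -2.6, 5.2]
opening: 0.0854
grasp_force: 4.3
```

{"op": "move_arm", "data": {"jaw": [0, 0, 0, 0], "delta_pos": [[0.0003, 0, 0], [0, 0, 0], [0, 0, 0], [0, 0, 0]], "yaw": [0, 0, 0, 0]}}

```text
time: 10.18
ee_pos: [0.5835, -0.1455, 0.1956]
tcp_rot: [-180.0, 0.1, 10.0]
wrist_force: [-9.7, -3.0, 3.6]
opening: 0.0853
grasp_force: 5.0
```

```bash
python3 l2.py 5 35
```

```text
top bit_tip [349.4, 182.5] 0.7 stand mm [29.9  1.4]
top orange blob [325.1 156.5] 26 stand [123.1  55.3]
top orange blob [348.8 182.5] 10 stand [35.9 -0.3]
side orange_cap [310.9, 191.0] 0.54 stand mm [34.   3.3]
side bit_tip [309.8, 179.4] 0.94 stand mm [ 36.7 -12.8]
side orange blob [356.4 168.7] 29 stand [ -98.4 -128.8]
side orange blob [369.  188.2] 41 stand [-119.4  -19.1]
rack ['top'] 10.85 stand mm [ 11.4 -20.7] yaw 0.2241
rack ['side'] 1.08 stand mm [ -0.5 -57.3] yaw 0.004
rack ['top', 'side'] 10.32 stand mm [  0.7 -51.1] yaw -0.0009
10.4833 tool stand [-60.5 -73.5] F stand [-9.6 -1.1]

cam [0.407 0.039 1.301]
[348.6892026 182.4955274] cap [36.5 -0.1]
rack [  2.1 -52.8] -0.002800542119734739 [(np.float64(0.01), 40), (np.float64(0.0), 22)]
```

Force along the fence normal is about 10 N, the cap is under the bit and the rack is square. I hold for about 4 s.

{"op": "move_arm", "data": {"jaw": [0, 0, 0, 0, 0, 0, 0, 0, 0, 0], "delta_pos": [[0, 0, 0], [0, 0, 0], [0, 0, 0], [0, 0, 0], [0, 0, 0], [0, 0, 0], [0, 0, 0], [0, 0, 0], [0, 0, 0], [0, 0, 0]], "yaw": [0, 0, 0, 0, 0, 0, 0, 0, 0, 0]}}

```text
time: 11.32
ee_pos: [0.5835, -0.1456, 0.1956]
tcp_rot: [-180.0, 0.1, 10.0]
wrist_force: [-9.6, -2.9, 4.5]
opening: 0.0856
grasp_force: 5.0
```

{"op": "move_arm", "data": {"jaw": [0, 0, 0, 0, 0, 0, 0, 0, 0, 0], "delta_pos": [[0, 0, 0], [0, 0, 0], [0, 0, 0], [0, 0, 0], [0, 0, 0], [0, 0, 0], [0, 0, 0], [0, 0, 0], [0, 0, 0], [0, 0, 0]], "yaw": [0, 0, 0, 0, 0, 0, 0, 0, 0, 0]}}

```text
time: 12.15
ee_pos: [0.5835, -0.1455, 0.1956]
tcp_rot: [-180.0, 0.1, 10.0]
wrist_force: [-9.8, -1.9, 3.6]
opening: 0.0855
grasp_force: 5.0
```

{"op": "move_arm", "data": {"jaw": [0, 0, 0, 0, 0, 0, 0, 0, 0, 0], "delta_pos": [[0, 0, 0], [0, 0, 0], [0, 0, 0], [0, 0, 0], [0, 0, 0], [0, 0, 0], [0, 0, 0], [0, 0, 0], [0, 0, 0], [0, 0, 0]], "yaw": [0, 0, 0, 0, 0, 0, 0, 0, 0, 0]}}

```text
time: 12.98
ee_pos: [0.5835, -0.1455, 0.1956]
tcp_rot: [-180.0, 0.1, 10.0]
wrist_force: [-9.2, -2.7, 4.6]
opening: 0.0853
grasp_force: 5.0
```

{"op": "move_arm", "data": {"jaw": [0, 0, 0, 0, 0, 0, 0, 0, 0, 0], "delta_pos": [[0, 0, 0], [0, 0, 0], [0, 0, 0], [0, 0, 0], [0, 0, 0], [0, 0, 0], [0, 0, 0], [0, 0, 0], [0, 0, 0], [0, 0, 0]], "yaw": [0, 0, 0, 0, 0, 0, 0, 0, 0, 0]}}

```text
time: 13.82
ee_pos: [0.5835, -0.1455, 0.1956]
tcp_rot: [-180.0, 0.1, 10.0]
wrist_force: [-9.1, -3.4, 4.4]
opening: 0.0853
grasp_force: 5.0
```

{"op": "move_arm", "data": {"jaw": [0, 0, 0, 0, 0, 0, 0, 0, 0, 0], "delta_pos": [[0, 0, 0], [0, 0, 0], [0, 0, 0], [0, 0, 0], [0, 0, 0], [0, 0, 0], [0, 0, 0], [0, 0, 0], [0, 0, 0], [0, 0, 0]], "yaw": [0, 0, 0, 0, 0, 0, 0, 0, 0, 0]}}

```text
time: 14.65
ee_pos: [0.5835, -0.1455, 0.1956]
tcp_rot: [-180.0, 0.1, 10.0]
wrist_force: [-10.1, -2.3, 4.8]
opening: 0.0858
grasp_force: 5.0
```

Steady at about 10 N, so I hand it in.

```bash
python3 -c "
from workcell import bot
print(bot.job_done())"
```

```text
the job is handed in; nothing more can be done
None
```

I handed the job in at about 15 s with the arm still pressing: the orange cap measured within about 1–2 mm of the bit axis, the rack stood square against the fence, the push held steady near 10 N for over 4 s, and I kept the arm clear of the bottle, tip box and yellow rack (not re-measured at the end).

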